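# Bleed the blow gun and hold its lance out at full reach

### The job

The air hose is off the blow gun in the cradle: bleed the last of its pressure by squeezing the trigger all the way, keeping it in for a moment, and letting it spring back. Then take the sleeve of the telescopic lance, press in its release button and pull the lance out past the first stop to its second stop, the end of its travel. Finish while still gripping the sleeve and holding the lance right out against its return spring, because I am going to tighten the lock ring; leave the other tools on the bench where they lie.

Things in the scene. Friction and masses are not known exactly. Their poses are not given: they have to be found in the camera images.
- blow_gun: Plywood board (180x270x12 mm; x -100..+80, y -115..+155) fixed to the bench, with the blow gun strapped on it on its side. Origin on the bench, z up. Aluminium barrel (27 mm thick) along y at x=+45, 45 mm above the bench, muzzle to -y; black handle to -x. Wood blocks with steel straps at the handle's butt (x -69..-47) and under the barrel (x +14..+76, y +15..+37). Top at 61 mm.
- squeeze (a point): Fixed point on the gun, 45 mm above the bench, at x=-12, y=+92 mm of blow_gun: where to pinch trigger and handle together from above, closing along y. From it the back of the handle lies 24 mm to +y, the trigger's front face 35 mm to -y (24 mm when fully squeezed). Handle 24 mm thick in z, 30 mm deep. Free down to the board (12 mm over the bench).
- trigger_mid (a point): Middle of the steel trigger lever (8 mm thick along y, 17 mm tall, 70 mm long), 40 mm from its hinge; moves with it.
- trigger (a joint): Trigger, hinged on the barrel at x=+28, y=+66 mm of blow_gun about the vertical, reaching to -x. 0 = at rest, sprung forward; 0.28 rad = fully squeezed towards the handle (+y). A spring returns it; about 6 N at its middle.
- lance (a joint): How far the lance is pulled out (m), along -y of blow_gun: 0 = parked, caught; 0.050 = first stop (the catch drops in if the button is out); 0.100 = second stop, end of travel, no catch. Moves only with the release button in. A return spring pulls back with 4 N (parked) to 6 N (out), friction about 1 N.
- sleeve_mid (a point): Black sleeve of the lance, to be gripped: straight part 30 wide (x), 28 high, 46 mm long (y), between a 35 mm steel lock ring (gun side) and a 35 mm flange. This point is its centre, 45 mm over the bench; it slides along y from -45 (parked) to -145 mm at x=+45 of blow_gun. A pinch along x over its middle, from above, presses the button. Nozzle ends 192 mm beyond (-y).
- button_face (a point): Middle of the outer face of the grey release button in the sleeve's -x side (robot side), 19.5 mm from the sleeve's axis when out; face 19 mm long (y), 14.5 mm high.
- release (a joint): Release button: 0 = out, 4.5 mm proud, catch engaged; 0.0045 m = pressed in (to +x) flush with the sleeve; the catch is clear from about 0.0033. Sprung, about 7 N when flush.
- caliper: sliding steel caliper, 59x230x12 mm, lying behind the cradle; loose, leave it where it lies. Origin at the centre of its underside.
- marker: white and black marker pen, 17x135x16 mm, lying in front of the cradle (robot side); loose, leave it where it lies. Origin at the centre of its underside.
- masking_tape: roll of masking tape lying flat, 100 mm across, 25 mm high, in front of the lance; loose, leave it where it lies. Origin at the centre of its underside.
- screwdriver: screwdriver, 32x205x32 mm, lying left of the cradle; loose, leave it where it lies. Origin at the centre of its underside.
- try_square: try square, 178x115x17 mm, lying to the right; loose, leave it where it lies. Origin at the centre of its underside.
- tape_measure: tape measure, 35x102x64 mm, standing far right; loose, leave it where it lies. Origin at the centre of its underside.
- block_plane: small block plane, 48x162x39 mm, standing far left at the back; loose, leave it where it lies. Origin at the centre of its underside.

How it is judged (in metres and radians):
On the way, in this order (a step that is already met when the one before it is completed fails the run):
1. the trigger is squeezed in, with the lance still parked (value of joint trigger above 0.22 rad and value of joint lance below 0.01 m), for 0.2 s.
2. the trigger is let go and has sprung back, with the lance still parked (value of joint trigger below 0.04 rad and value of joint lance below 0.01 m), for 0.2 s.
3. the sleeve is held with its release button pressed in (value of joint release above 0.003 m and contact force between the fingers and lance above 2 N), for 0.1 s.
4. the lance is past its first stop (value of joint lance above 0.06 m), for 0.1 s.
At the end, for the whole second after the job is handed in: The lance stands at its second stop (pulled out more than 96 of 100 mm), the fingers are still holding the lance by its sleeve (contact force on the lance over 4 N), and the trigger is at rest (under 0.04 rad) (value of joint lance above 0.096 m and contact force between the fingers and lance above 4 N and value of joint trigger below 0.04 rad); the arm keeps its last pose, push and grip.
It fails at once if one of the loose tools is pushed more than 30 mm (distance of any of caliper, marker, masking_tape, screwdriver, try_square, tape_measure, block_plane from where it was at the start of the episode above 0.03 m).
It also fails if it takes over 43 s, if anything falls off the work surface, if the arm or the gripper's body presses on something with over 40 N, if the wrist force passes 120 N, or if a joint passes its speed limit or range.

### The arm

A 6-joint arm with a two-finger parallel gripper is mounted at the origin on a cart in front of the work surface, level with it; the furniture and walls round the work are solid. World frame = base frame: x ahead of the robot, y to its left, z up, the work surface at z = 0. Lengths are in mm, angles in rad, forces in N, time in s.
With the tool pointing down it reaches from about 350 to 875 mm from the base axis. Payload 4.2 kg.
Tool frame: the origin (TCP) lies between the finger pads; the fingertips stand 25 mm ahead of it and the grasp point (between the pads) lies 6 mm ahead of it; z points along the fingers, y is the line along which they close (so a half turn about z gives the same grasp; the last joint's range is limited). The gripper opens to 85 mm and grips with 20 to 120 N. Pads are 22 mm wide; open, the fingers measure 114 mm over their backs; the gripper's body (76 mm by 85 mm) begins 54 mm behind the grasp point. The pads swing forward as they close: fully open they stand 13 mm farther back than shut.
Start: joints at [1.441, 0.385, 0.008, 0, -1.194, -0.259], TCP at [236.891, 578.344, 256.312] pointing down, gripper open.
Joint ranges: [-3.14, 3.14], [-1.21, 2.06], [-1.07, 1.41], [-3.16, 2.05], [-2.99, -0.16], [-3.1, 3.1]. Speed limits (rad/s): [2.79, 2.79, 3.14, 3.14, 3.14, 3.14].

### API

Orientations are given as a unit quaternion [x, y, z, w].
In Python, from bench import arm gives the robot as it stands.
- The arm moves only by the shell command python3 -m pendant 'ROWS'. ROWS is JSON, a list of rows, each a list of 7 numbers: the shift along the tool's x, y, z in m, then the turn, a rotation vector about the tool's x, y, z in degrees, then the finger opening in m, from 0 to 0.0854. In form: [[x, y, z, wx, wy, wz, fingers], ...]. A call has 1 to 12 rows; each row shifts and turns the commanded pose from where the row before left it, along the tool's axes as they then stand; what a row does not reach is not made up. A row lasts 1/10 s, in which the tool goes at most 50 mm and 8.59 degrees, less where a joint would pass 70% of its speed; a pose out of reach is approached as far as the arm can. A call is refused whole if a number of a shift passes 0.05 or a number of a turn 8.59, either way. A call with a gripper value outside its range is refused whole. The fingers move at their own pace and stop on an object; the grip force is fixed at half the most. Time passes only in rows, so rows that do not move let the fingers close. It gives the time, the measured TCP pose, the force, the opening and the grip force at its end, in the units of the state.
- arm.read_state(): the state, without advancing time (a new reading comes with each control period).
- arm.get_image(name): name is "scene" or "top" or "wrist"; returns a dict with "image" (480x640x3 uint8, red, green, blue), "fx", "fy", "cx", "cy" (pixels), "k1" (the pictures are not rectified: a ray, as slopes to the right and down, at radius r is drawn at 1 + k1 r^2 times it, then the intrinsics apply), "xyz" and "rotation" of the camera in the world. Camera axes: x right, y down, z forward; pixel columns grow to the right and rows downward; lengths in mm; the calibration is good to about 2 mm. A picture is of the moment at which its call begins. There is no depth.
- arm.job_done(): hands the job in; it is judged then, once.
The state is a dict: "clock": time; "joints": joint angles; "joint_vel": joint speeds; "joint_efforts": joint torques, N m; "position": TCP position; "ee_rot": TCP orientation; "contact_force": force on the tool from outside, world axes, zero at the start; "wrist_torque": the same for the moment, N m; "gripper_width": finger opening in mm; "grasp_force": force on a finger pad.
Only numpy, scipy, OpenCV 4.12 (cv2) and the standard library are available. Lean on these libraries where they do the work, as an engineer would, in place of code of your own. Each camera call takes 0.05 s, during which the arm holds its last target. There are 200 camera calls.

## Working session

There is one attempt and no reset: what is moved stays moved. The work goes in short steps, Python scripts to look and compute and a shell command to move; the robot and the scene stay as the last step left them, time stands still between calls to the robot, and variables do not carry over. Pictures are saved under pics/ and viewed, at most 10 in all, crops included, and the job is handed in when it is done.

```bash
mkdir -p pics
cat > h.py <<'E'
import numpy as np, cv2
from bench import arm
def cam(n,save=None):
    c=arm.get_image(n)
    if save: cv2.imwrite('pics/'+save,cv2.cvtColor(c['image'],cv2.COLOR_RGB2BGR))
    return c
def ray(c,u,v):
    K=np.array([[c['fx'],0,c['cx']],[0,c['fy'],c['cy']],[0,0,1]],float)
    x,y=(u-c['cx'])/c['fx'],(v-c['cy'])/c['fy']
    a,b=x,y
    for _ in range(30):
        s=1+c['k1']*(a*a+b*b); a,b=x/s,y/s
    return np.array(c['xyz']),np.array(c['rotation']).reshape(3,3)@np.array([a,b,1])
def onz(c,u,v,z):
    o,d=ray(c,u,v); return o+d*(z-o[2])/d[2]
E
python3 - <<'E'
from h import *
for n in('top','scene'):
    c=cam(n,n+'0.png'); print(n,{k:np.round(v,3).tolist() for k,v in c.items() if k!='image'})
print(arm.read_state())
E
```

```text
top {'fx': 488.501, 'fy': 488.501, 'cx': 322.52, 'cy': 233.929, 'k1': -0.103, 'xyz': [368.423, 4.626, 1150.91], 'rotation': [0.71, -0.699, 0.06, -0.06]}
scene {'fx': 464.307, 'fy': 464.307, 'cx': 320.797, 'cy': 240.279, 'k1': -0.007, 'xyz': [-141.542, -570.701, 623.884], 'rotation': [0.794, -0.363, 0.21, -0.441]}
{'clock': 0.1, 'joints': array([ 1.44058875e+00,  3.85514324e-01,  6.73920387e-03, -4.09449076e-04,
       -1.19396533e+00, -2.58589192e-01]), 'joint_vel': array([ 5.90885680e-04, -2.35897996e-03,  3.39016677e-03,  1.56596993e-03,
       -8.11203307e-04,  8.99187827e-05]), 'joint_efforts': array([-2.70989631e-04, -3.93321347e+01,  1.88927776e+01,  4.19796109e+00,
       -2.61112807e-03,  4.10695904e-06]), 'position': array([236.73785266, 577.92445527, 255.3046543 ]), 'ee_rot': array([ 9.81148992e-01, -1.93250290e-01, -1.27540206e-04,  9.82267848e-04]), 'contact_force': array([ 0.99192486, -0.46133623, -0.20998635]), 'wrist_torque': array([-0.02691557, -0.00454253,  0.03583923]), 'grasp_force': 0.0, 'gripper_width': 85.92402094595714}
```

View pics/top0.png

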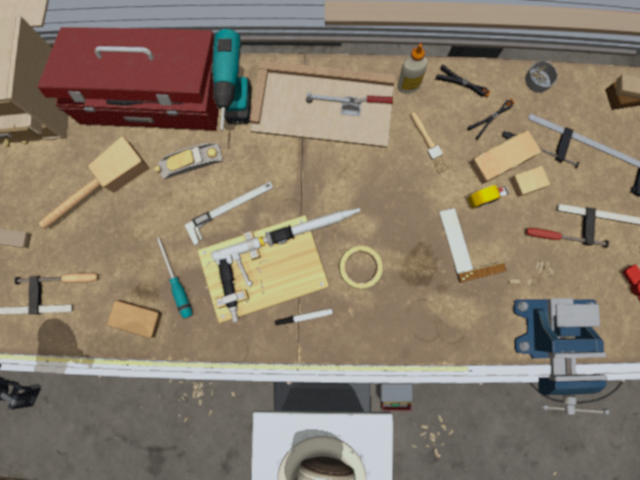

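View pics/scene0.png

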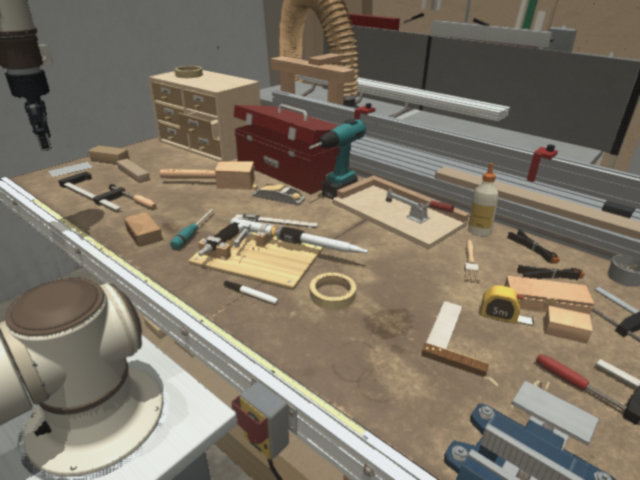

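The top view shows the cradle board with corners near (306,217), (327,291), (218,320) and (200,255). The black sleeve is near (278,235), the handle near (228,290) and the tape roll at (361,267). Next I measure the board's pose.

```bash
cat >> h.py <<'E'
from scipy.spatial.transform import Rotation as R
def ray(c,u,v):
    p=cv2.undistortPoints(np.array([[[u,v]]],float),np.array([[c['fx'],0,c['cx']],[0,c['fy'],c['cy']],[0,0,1]]),np.array([c['k1'],0,0,0,0]))[0,0]
    return np.array(c['xyz']),R.from_quat(c['rotation']).apply([p[0],p[1],1])
def proj(c,P):
    q=R.from_quat(c['rotation']).inv().apply(np.atleast_2d(P)-np.array(c['xyz'])); q=q[:,:2]/q[:,2:]
    return q*(1+c['k1']*(q**2).sum(1,keepdims=True))*c['fx']+[c['cx'],c['cy']]
E
python3 - <<'E'
from h import *
c=cam('top')
im=c['image']; hsv=cv2.cvtColor(im,cv2.COLOR_RGB2HSV)
print(hsv[270,300],hsv[300,240],hsv[300,340])
m=cv2.inRange(hsv,(10,60,170),(32,255,255)); m[:, :185]=0;m[:,335:]=0;m[:210]=0;m[325:]=0
n,l,s,_=cv2.connectedComponentsWithStats(m); k=1+s[1:,4].argmax(); print(s[k])
cn=max(cv2.findContours((l==k).astype(np.uint8),0,1)[0],key=cv2.contourArea)
hull=cv2.convexHull(cn)[:,0]
W=np.array([onz(c,u,v,12)[:2] for u,v in hull])
r=cv2.minAreaRect(W.astype(np.float32)); print(r, cv2.boxPoints(r))
im2=im.copy(); cv2.drawContours(im2,[hull],-1,(255,0,0),1)
cv2.imwrite('pics/crop1.png',cv2.resize(im2[200:330,180:380,::-1],None,fx=4,fy=4,interpolation=2))
E
```

```text
[ 23  90 205] [ 22  99 178] [ 16  79 142]
[ 232  215   97  101 5008]
((491.1407165527344, 124.74526977539062), (182.54440307617188, 221.2364501953125), 19.26521873474121) [[368.48212  199.05457 ]
 [441.47717   -9.792974]
 [613.7993    50.435974]
 [540.80426  259.2835  ]]
```

View pics/crop1.png

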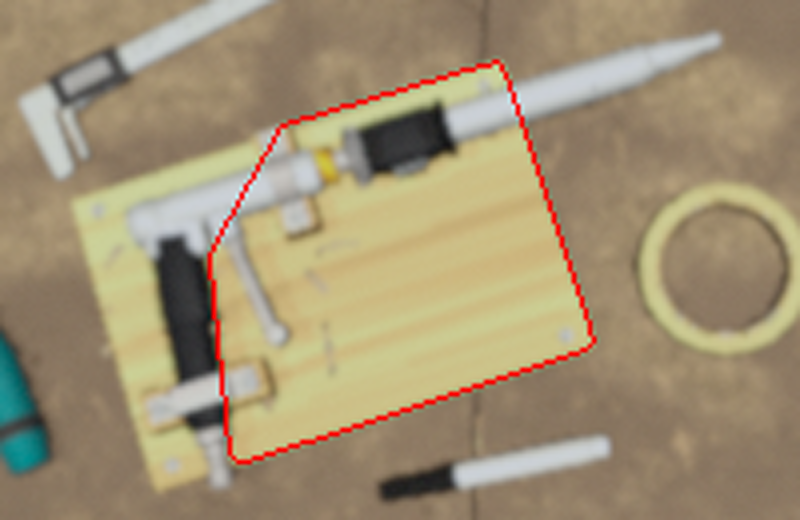

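The crop shows all four board corners at crop pixels (72,203), (157,490), (597,345) and (503,61). The button is visible on the lower side of the sleeve, and the trigger tip is at (278,338).

```bash
cat >> h.py <<'E'
def fit(L,W):
    L,W=np.array(L,float),np.array(W,float); l=L-L.mean(0); w=W-W.mean(0)
    a=np.arctan2((l[:,0]*w[:,1]-l[:,1]*w[:,0]).sum(),(l*w).sum())
    M=np.array([[np.cos(a),-np.sin(a)],[np.sin(a),np.cos(a)]]); t=W.mean(0)-M@L.mean(0)
    return a,t,W-(L@M.T+t)
def toworld(a,t,p):
    M=np.array([[np.cos(a),-np.sin(a)],[np.sin(a),np.cos(a)]]); return np.r_[M@np.array(p[:2])+t,p[2]]
def plan(target,yaxis):
    """tool down, TCP at target (TCP 6 behind grasp), tool y along angle yaxis; print shift in current tool axes & turn about tool z"""
    s=arm.read_state(); q=R.from_quat(s['ee_rot']); 
    T=np.array(target)+[0,0,6]
    ty=q.as_matrix()[:,1]; cur=np.arctan2(ty[1],ty[0])
    d=np.degrees((yaxis-cur+np.pi/2)%np.pi-np.pi/2)
    print('pos',np.round(s['position'],1),'tool shift mm',np.round(q.inv().apply(T-s['position']),1),'turn about tool z deg',round(-d,1),'or',round(-d+180,1),round(-d-180,1),'j6',round(np.degrees(s['joints'][5]),1),'tilt',np.round(q.as_matrix()[:,2],3))
E
python3 - <<'E'
from h import *
c=cam('top')
px=[(72,203),(157,490),(597,345),(503,61)]; L=[(80,155),(-100,155),(-100,-115),(80,-115)]
W=[onz(c,180+u/4-.4,200+v/4-.4,12)[:2] for u,v in px]
a,t,r=fit(L,W); print(np.degrees(a),t,r.round(1))
np.save('gun.npy',[a,*t])
sq=toworld(a,t,(-12,92,45)); sl=toworld(a,t,(45,-45,45)); print(sq,sl)
p=proj(c,[sq,sl,toworld(a,t,(25.5,-45,45)),toworld(a,t,(45,-45-192,45))]); print((p-[180,200])*4)
plan(sq,a+np.pi/2)
E
```

```text
19.32106293340511 [497.76454973 130.15733574] [[-1.5 -1.2]
 [ 1.9 -0.3]
 [ 0.8  1.4]
 [-1.2  0.1]]
[456.00115492 213.00550322  45.        ] [555.11888182 102.58052319  45.        ]
[[203.82409356 308.60234843]
 [402.76299702 139.62496139]
 [413.04976374 171.46212765]
 [718.41546897  36.45609303]]
pos [236.8 578.1 255.6] tool shift mm [341.2 254.4 205. ] turn about tool z deg -41.6 or 138.4 -221.6 j6 -14.8 tilt [-0.    -0.001 -1.   ]
```

```bash
python3 -m pendant '[[0.028,0.021,0.005,0,0,0,0.0854],[0.028,0.021,0.005,0,0,0,0.0854],[0.028,0.021,0.005,0,0,0,0.0854],[0.028,0.021,0.005,0,0,0,0.0854],[0.028,0.021,0.005,0,0,0,0.0854],[0.028,0.021,0.005,0,0,0,0.0854],[0.028,0.021,0.005,0,0,0,0.0854],[0.028,0.021,0.005,0,0,0,0.0854],[0.028,0.021,0.005,0,0,0,0.0854],[0.028,0.021,0.005,0,0,0,0.0854],[0.028,0.021,0.005,0,0,0,0.0854],[0.028,0.021,0.005,0,0,0,0.0854]]'
python3 -m pendant '[[0,0,0,0,0,-8.4,0.0854],[0,0,0,0,0,-8.4,0.0854],[0,0,0,0,0,-8.4,0.0854],[0,0,0,0,0,-8.4,0.0854],[0,0,0,0,0,-8.0,0.0854],[0,0,0,0,0,0,0.0854]]'
python3 - <<'E'
from h import *
a,*t=np.load('gun.npy'); sq=toworld(a,t,(-12,92,45)); plan(sq,a+np.pi/2)
c=cam('wrist','w1.png')
print(proj(c,[sq,toworld(a,t,(80,155,12)),toworld(a,t,(-100,155,12)),toworld(a,t,(-12,57,45)),toworld(a,t,(-12,116,45))]).round())
E
```

```text
clock: 1.4
position: [452.7, 216.5, 196.1]
ee_rot: [0.981, -0.193, 0.0, -0.0]
contact_force: [0.9, 0.1, -0.5]
gripper_width: 85.4
grasp_force: 0.0
clock: 2.0
position: [452.2, 217.7, 196.2]
ee_rot: [0.986, 0.168, -0.0, 0.0]
contact_force: [0.1, -1.1, -0.4]
gripper_width: 85.5
grasp_force: 0.0
pos [452.2 217.7 196.2] tool shift mm [  2.1   5.7 145.2] turn about tool z deg -0.0 or 180.0 -180.0 j6 65.0 tilt [-0. -0. -1.]
[[331. 233.]
 [241.  94.]
 [253. 326.]
 [383. 233.]
 [296. 233.]]
```

View pics/w1.png

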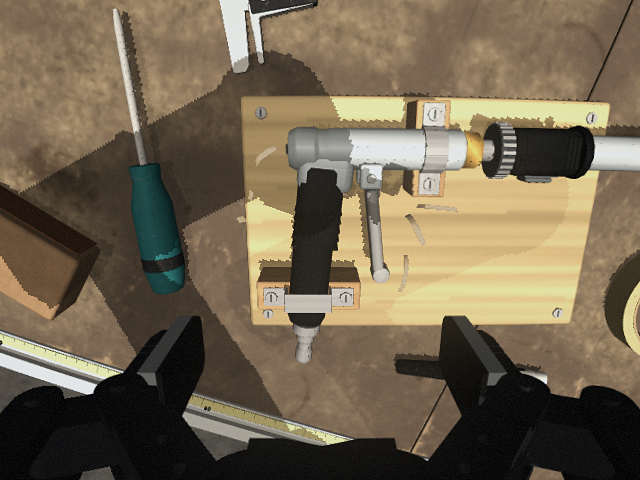

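The wrist view shows the board corners at (242,98), (253,325), (568,322) and (609,103), the handle's back edge at about (297,233) and the trigger front at about (384,233). These agree with the prediction to within a few pixels. I refine the pose from the corners.

Run:
```python
from h import *
c=cam('wrist')
hsv=cv2.cvtColor(c['image'],cv2.COLOR_RGB2HSV)
px=[(242,98),(253,325),(568,322),(609,103)]; L=[(80,155),(-100,155),(-100,-115),(80,-115)]
W=[onz(c,u,v,12)[:2] for u,v in px]
a,t,r=fit(L,W); print(np.degrees(a),t,r.round(1)); a0,*t0=np.load('gun.npy')
a,t=(a+a0)/2,(t+np.array(t0))/2; np.save('gun.npy',[a,*t])
plan(toworld(a,t,(-12,92,45)),a+np.pi/2)
```

```text
19.170568310568015 [495.71525782 132.36187576] [[-0.9 -3.7]
 [ 2.2 -2. ]
 [ 1.3  4.2]
 [-2.6  1.5]]
pos [452.2 217.7 196.3] tool shift mm [  1.6   4.3 145.3] turn about tool z deg -0.1 or 179.9 -180.1 j6 64.9 tilt [-0. -0. -1.]
```

```bash
python3 -m pendant '[[0.002,0.004,0.02,0,0,0,0.0854],[0,0,0.025,0,0,0,0.0854],[0,0,0.025,0,0,0,0.0854],[0,0,0.025,0,0,0,0.0854],[0,0,0.02,0,0,0,0.0854],[0,0,0.02,0,0,0,0.0854],[0,0,0.01,0,0,0,0.0854],[0,0,0,0,0,0,0.0854]]'
python3 -m pendant '[[0,0,0,0,0,0,0.065],[0,0,0,0,0,0,0.06],[0,0,0,0,0,0,0.055],[0,0,0,0,0,0,0.05],[0,0,0,0,0,0,0.047],[0,0,0,0,0,0,0.044],[0,0,0,0,0,0,0.044],[0,0,0,0,0,0,0.044],[0,0,0,0,0,0,0.044],[0,0,0,0,0,0,0.044]]'
```

```text
clock: 2.9
position: [454.9, 214.1, 50.1]
ee_rot: [0.986, 0.167, -0.001, 0.001]
contact_force: [0.2, -0.2, 0.2]
gripper_width: 85.4
grasp_force: 0.0
clock: 3.9
position: [455.7, 213.9, 53.4]
ee_rot: [0.986, 0.166, 0.0, -0.0]
contact_force: [-0.2, -5.2, 9.9]
gripper_width: 47.7
grasp_force: 59.0
```

Width is 47.7 mm at 59 N, so the trigger is fully in. I hold it briefly, then release and rise.

```bash
python3 -m pendant '[[0,0,0,0,0,0,0.044],[0,0,0,0,0,0,0.044],[0,0,0,0,0,0,0.044],[0,0,0,0,0,0,0.044],[0,0,0,0,0,0,0.0854],[0,0,0,0,0,0,0.0854],[0,0,0,0,0,0,0.0854],[0,0,0,0,0,0,0.0854],[0,0,0,0,0,0,0.0854],[0,0,0,0,0,0,0.0854],[0,0,0,0,0,0,0.0854]]'
python3 -m pendant '[[0,0,-0.02,0,0,0,0.0854],[0,0,-0.025,0,0,0,0.0854],[0,0,-0.025,0,0,0,0.0854],[0,0,-0.025,0,0,0,0.0854],[0,0,-0.025,0,0,0,0.0854],[0,0,-0.025,0,0,0,0.0854],[0,0,0,0,0,0,0.0854]]'
python3 - <<'E'
from h import *
a,*t=np.load('gun.npy'); plan(toworld(a,t,(45,-45,45)),a)
cam('wrist','w2.png')
E
```

```text
clock: 5.0
position: [455.5, 214.9, 51.3]
ee_rot: [0.986, 0.168, 0.0, -0.0]
contact_force: [-0.1, -0.4, -0.7]
gripper_width: 85.1
grasp_force: 0.0
clock: 5.7
position: [457.2, 215.9, 200.0]
ee_rot: [0.986, 0.168, 0.004, -0.002]
contact_force: [0.4, 0.2, 0.1]
gripper_width: 85.2
grasp_force: 0.0
pos [457.2 215.9 200. ] tool shift mm [ 53.  138.5 149.1] turn about tool z deg -89.9 or 90.1 -269.9 j6 65.6 tilt [ 0.006  0.005 -1.   ]
```

View pics/w2.png

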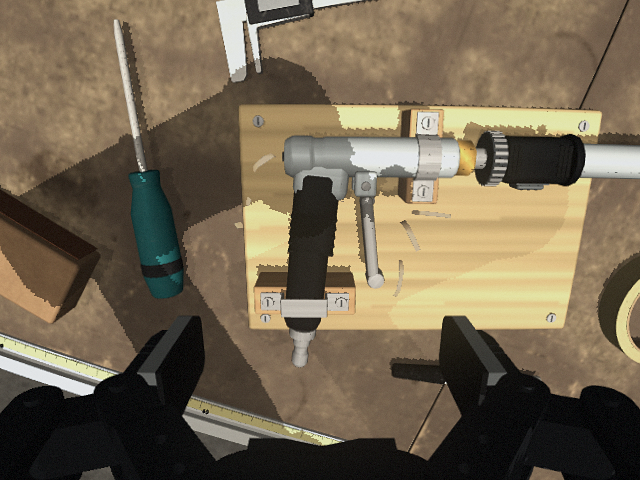

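The trigger has sprung back to its rest position (its end is at (376,283)) and the lance is still parked with its sleeve at about (535,160). Moving above the sleeve.

```bash
python3 -m pendant '[[0.01,0.023,0,0,0,0,0.0854],[0.01,0.023,0,0,0,0,0.0854],[0.01,0.023,0,0,0,0,0.0854],[0.01,0.023,0,0,0,0,0.0854],[0.01,0.023,0,0,0,0,0.0854],[0.003,0.023,0,0,0,0,0.0854],[0,0,0,0,0,0,0.0854]]'
python3 -m pendant '[[0,0,0,0,0,8,0.0854],[0,0,0,0,0,8,0.0854],[0,0,0,0,0,8,0.0854],[0,0,0,0,0,8,0.0854],[0,0,0,0,0,8,0.0854],[0,0,0,0,0,8,0.0854],[0,0,0,0,0,8,0.0854],[0,0,0,0,0,8,0.0854],[0,0,0,0,0,8,0.0854],[0,0,0,0,0,8,0.0854],[0,0,0,0,0,8,0.0854],[0,0,0,0,0,2,0.0854]]'
python3 -m pendant '[[0,0,0,0,0,0,0.0854]]'
python3 - <<'E'
from h import *
a,*t=np.load('gun.npy'); sl=toworld(a,t,(45,-45,47)); plan(sl,a)
c=cam('wrist','w3.png')
print(proj(c,[toworld(a,t,p) for p in [(45,-45,59),(30,-45,45),(60,-45,45),(25.5,-45,45),(45,-22,59),(45,-68,59)]]).round())
E
```

```text
clock: 6.45
position: [551.4, 100.0, 194.5]
ee_rot: [0.986, 0.166, -0.002, 0.0]
contact_force: [0.1, 0.1, -0.1]
gripper_width: 85.4
grasp_force: 0.0
clock: 7.65
position: [550.2, 102.4, 195.2]
ee_rot: [0.815, -0.58, -0.001, 0.001]
contact_force: [0.4, 0.2, 0.8]
gripper_width: 85.8
grasp_force: 0.0
clock: 7.75
position: [550.4, 102.4, 195.3]
ee_rot: [0.816, -0.578, -0.001, 0.001]
contact_force: [-0.4, -0.0, 0.0]
gripper_width: 85.6
grasp_force: 0.0
pos [550.4 102.4 195.3] tool shift mm [ 1.000e-01 -4.200e+00  1.423e+02] turn about tool z deg 0.1 or 180.1 -179.9 j6 -7.7 tilt [-0.002 -0.001 -1.   ]
[[315. 239.]
 [338. 234.]
 [294. 234.]
 [344. 234.]
 [315. 273.]
 [315. 204.]]
```

View pics/w3.png

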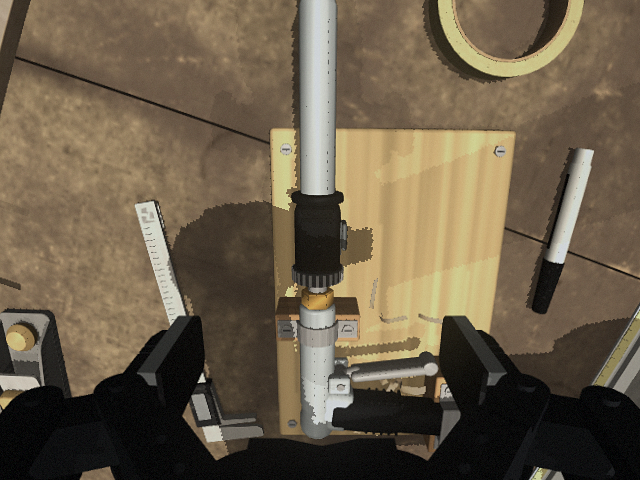

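The sleeve spans columns 295–341 with the button at (344,235), within 2 px of the prediction. The fingers clear everything, so I descend with a small correction.

```bash
python3 -m pendant '[[0,-0.003,0.02,0,0,0,0.0854],[0,0,0.025,0,0,0,0.0854],[0,0,0.025,0,0,0,0.0854],[0,0,0.025,0,0,0,0.0854],[0,0,0.02,0,0,0,0.0854],[0,0,0.02,0,0,0,0.0854],[0,0,0.007,0,0,0,0.0854],[0,0,0,0,0,0,0.0854]]'
python3 -m pendant '[[0,0,0,0,0,0,0.06],[0,0,0,0,0,0,0.05],[0,0,0,0,0,0,0.04],[0,0,0,0,0,0,0.03],[0,0,0,0,0,0,0.025],[0,0,0,0,0,0,0.025],[0,0,0,0,0,0,0.025],[0,0,0,0,0,0,0.025],[0,0,0,0,0,0,0.025],[0,0,0,0,0,0,0.025]]'
```

```text
clock: 8.6
position: [553.3, 102.8, 53.2]
ee_rot: [0.816, -0.578, -0.001, 0.001]
contact_force: [-0.3, 0.1, 0.5]
gripper_width: 85.5
grasp_force: 0.0
clock: 9.6
position: [553.2, 102.6, 55.1]
ee_rot: [0.816, -0.579, -0.0, 0.001]
contact_force: [-4.0, -0.7, 5.7]
gripper_width: 29.1
grasp_force: 59.0
```

Gripped at 29 mm, so the button is flush. Pulling along tool +x.

```bash
python3 -m pendant '[[0.005,0,0,0,0,0,0.025],[0.01,0,0,0,0,0,0.025],[0.01,0,0,0,0,0,0.025],[0.01,0,0,0,0,0,0.025],[0.01,0,0,0,0,0,0.025],[0.01,0,0,0,0,0,0.025],[0.01,0,0,0,0,0,0.025],[0.01,0,0,0,0,0,0.025],[0.01,0,0,0,0,0,0.025],[0.008,0,0,0,0,0,0.025],[0,0,0,0,0,0,0.025]]'
python3 - <<'E'
from h import *
a,*t=np.load('gun.npy'); s=arm.read_state(); d=-np.array([-np.sin(a),np.cos(a)])
print('pulled',(s['position'][:2]-[553.2,102.6])@d,'force along',s['contact_force'][:2]@d, s['gripper_width'])
E
```

```text
clock: 10.7
position: [583.6, 14.9, 55.1]
ee_rot: [0.815, -0.579, -0.001, 0.001]
contact_force: [-6.2, 3.8, 6.4]
gripper_width: 28.7
grasp_force: 59.2
pulled 92.79330871899205 force along -5.667875925579015 28.749995442309555
```

```bash
python3 -m pendant '[[0.003,0,0,0,0,0,0.025],[0.003,0,0,0,0,0,0.025],[0.002,0,0,0,0,0,0.025],[0.002,0,0,0,0,0,0.025],[0.002,0,0,0,0,0,0.025],[0.002,0,0,0,0,0,0.025],[0,0,0,0,0,0,0.025],[0,0,0,0,0,0,0.025]]'
python3 - <<'E'
from h import *
a,*t=np.load('gun.npy'); s=arm.read_state(); d=-np.array([-np.sin(a),np.cos(a)])
print('pulled',(s['position'][:2]-[553.2,102.6])@d,'force along',s['contact_force'][:2]@d, s['gripper_width'])
c=cam('wrist','w4.png'); cam('top')
c=cam('top','t4.png'); cv2.imwrite('pics/t4c.png',cv2.resize(c['image'][190:330,180:400,::-1],None,fx=3,fy=3))
E
```

```text
clock: 11.5
position: [586.1, 7.6, 55.1]
ee_rot: [0.816, -0.579, -0.004, -0.001]
contact_force: [-15.4, 25.5, 12.8]
gripper_width: 29.2
grasp_force: 59.9
pulled 100.54196877411862 force along -29.14799066527864 29.194042211561978
```

View pics/w4.png

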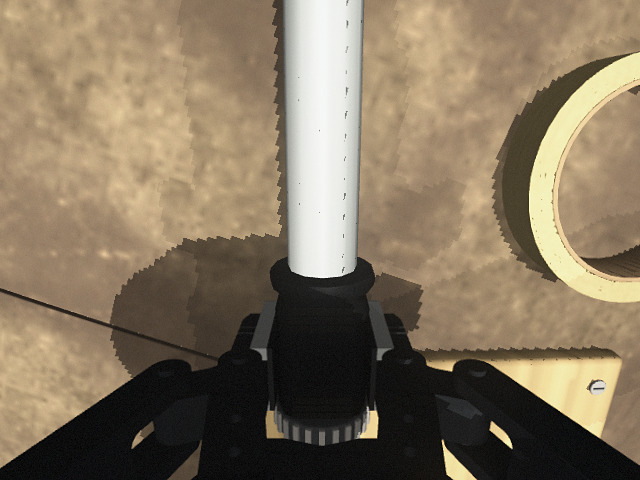

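The sleeve is gripped mid-length, between ring (320,428) and flange (322,275). The pull is 100.5 mm and the force has risen to 29 N, so the lance is on the second stop. I check that it is steady, then hand in.

```bash
python3 -m pendant '[[0,0,0,0,0,0,0.025],[0,0,0,0,0,0,0.025],[0,0,0,0,0,0,0.025],[0,0,0,0,0,0,0.025],[0,0,0,0,0,0,0.025],[0,0,0,0,0,0,0.025]]' && python3 -c "
from bench import arm
print(arm.job_done())"
```

```text
clock: 12.25
position: [586.1, 7.6, 55.1]
ee_rot: [0.816, -0.579, -0.004, -0.001]
contact_force: [-16.1, 26.8, 12.7]
gripper_width: 28.7
grasp_force: 59.9
the job is handed in; nothing more can be done
None
```

I squeezed the trigger fully and it sprang back; the lance is now pulled out about 100 mm to its second stop, with the gripper still holding the sleeve and its button in. I handed the job in at 12.25 s and got no verdict back.

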